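# Open the battery bay by its hidden release

### The arm

A 6-joint arm with a two-finger parallel gripper is mounted at the origin on the work surface. World frame = base frame: x ahead of the robot, y to its left, z up, the work surface at z = 0. Lengths are in m, angles in rad, forces in N, time in s.
With the tool pointing down it reaches from about 0.375 to 0.975 m from the base axis. Payload 3.8 kg.
Tool frame: the origin (TCP) lies at the very end of the fingers, on their centre line; the grasp point (between the pads) lies behind it (bot.tcp_to_grasp is the y of the grasp point in the tool frame, in m); y points along the fingers, z is the direction in which the jaws open and shut, and the axes are right-handed (so a half turn about y gives the same grasp; the last joint's range is limited). The gripper opens to 85 mm and grips with 20 to 120 N. Pads are 22 mm wide; open, the fingers measure 114 mm over their backs; the gripper's body (76 mm by 85 mm) begins 54 mm behind the grasp point. The pads swing forward as they close: fully open they stand 13 mm farther back than shut.
Start: joints at [-1.225, 0.264, 1.604, -0, 1.274, -0.037], TCP at [0.252, -0.626, 0.231] pointing down, gripper open.
Joint ranges: [-2.63, 2.63], [-0.94, 2.18], [0.31, 2.57], [-1.31, 4.45], [0, 2.66], [-2.55, 2.55]. Speed limits (rad/s): [2.57, 2.57, 3.14, 3.14, 3.14, 3.14].

### API

Orientations are given as a rotation vector (axis times angle).
In Python, from workcell import bot, optics, workorder gives the robot as it stands.
- The arm moves only by the shell command python3 -m handwheel 'ROWS' [FORCE]. ROWS is JSON, a list of rows, each a list of 7 numbers: the shift along the tool's x, y, z in m, then the turn, a rotation vector about the tool's x, y, z in rad, then the opening, from 0 (shut) to 1 (fully open). A call has 1 to 8 rows; each row shifts and turns the commanded pose from where the row before left it, along the tool's axes as they then stand; what a row does not reach is not made up. A row lasts 1/8 s, in which the tool goes at most 62.5 mm and 10.7 degrees, less where a joint would pass 70% of its speed; a pose out of reach is approached as far as the arm can. A call with a gripper value outside its range is refused whole. The fingers move at their own pace and stop on an object; FORCE is the grip in N (left out, the last holds). Time passes only in rows, so rows that do not move let the fingers close. It gives the time, the measured TCP pose, the force and the opening at its end, in the units of the state.
- bot.read_state(): the state, without advancing time (a new reading comes with each control period).
- optics.read_camera(name): name is "scene" or "top"; returns a dict with "image" (384x512x3 uint8, red, green, blue), "z_map" (384x512 float32, m along the optical axis (not along the pixel's ray), 0 where there is no reading), "mtx" (3x3 intrinsics, pixels), "world_from_camera" (4x4, takes a point from camera to world coordinates). Camera axes: x right, y down, z forward; pixel columns grow to the right and rows downward; lengths in m; the calibration is good to about 2 mm. A picture is of the moment at which its call begins.
- workorder.finish_job(): hands the job in, once; it reports no verdict.
The state is a dict: "time": time; "q": joint angles; "joint_vel": joint speeds; "joint_torque": joint torques, N m; "tool_pos": TCP position; "tcp_rot": TCP orientation; "wrist_force": force on the tool from outside, world axes, zero at the start; "torque": the same for the moment, N m; "width": opening from 0.0 (shut) to 1.0 (fully open).
Only numpy, scipy, OpenCV 4.12 (cv2) and the standard library are available. Lean on these libraries where they do the work, as an engineer would, in place of code of your own. Each camera call takes 0.05 s, during which the arm holds its last target.

### The job

The battery of the grey bench supply is due for a change: open its battery bay, using fingertips only. First feel lightly across the blank flat strip in front of the battery door for the unmarked flush release button, press it in so that the door springs ajar, then push the door up and over until it leans fully open on its stop. Pick nothing up, leave both battery packs and everything else on the bench where they are, and take the hand clear.

Things in the scene. Friction and masses are not known exactly. Their poses are not given: they have to be found in the camera images.
- case: The bench supply, a light grey sheet-steel console 315 mm deep (x) x 340 wide (y) x 115 high; 12 kg, it does not slide. Origin at its underside, mid-width; z up, -x is the sloped front with sockets (towards the robot, turned up to 20 deg). Its flat top, from the front: blank strip (x -130 to -31 mm), battery door (x -30 to +61, y -75 to +75), sheet with vents (to x +150).
- deck: The blank flat strip on top of the case in front of the door, 99 x 340 mm, rigid; lean on it with less than 60 N. Origin on its top surface at case x = -68 mm, y = 0, z = 115; axes as the case. The release button's centre lies on the strip's y axis through this origin, anywhere within 40 mm either way: it differs from unit to unit. Pressing the wrong spot does no harm.
- release (a joint): Travel of the release button, 0 = out, 0.006 m = home. Almost the same grey as the strip, 42 mm (x) x 52 mm (y) in a 1.5 mm dark gap, its face 1.5 mm below the strip: only closed fingertips wholly inside its outline can press it. It starts to give at 2 N, frees the door at 3 to 4 mm (4 N), is home at 5 N and springs back when let go.
- door (a joint): Angle of the battery door: 0 = shut flush and hooked, about 1.0 rad when sprung ajar, 2.2 rad = fully open on its stop. The hinge runs along the case's y at the door's far edge; the edge nearest the robot lifts. Ajar it rests loosely on a sprung plunger; 1 to 2 N on the raised edge, away from the robot, moves it on, and past upright (1.57) it falls to its stop by itself. It cannot be lifted while hooked.
- hinge (a point): Middle of the door's hinge axis, 2 mm below the top of the case (case x = 61 mm); axes as the case.
- door_edge (a point): Middle of the door's free edge, on the door: 90 mm from the hinge; the door is 150 mm wide and 4 mm thick, with a hooked lip 12 mm deep under this edge. Ajar, the edge stands about 75 mm above the strip and 50 mm short of the hinge; upright it is 90 mm above the strip.
- battery_mid (a point): Centre of the battery pack lying loose in the bay under the door, 58 x 118 x 36 mm, black with a green band, its top 24 mm below the top of the case. Stays.
- spare_mid (a point): Centre of the spare battery pack (the same) lying on top of the case, on the right of the door seen from the robot. Stays.
- screwdriver: Screwdriver with a blue handle, 160 mm long, 24 mm thick, lying on top of the case on the left of the door seen from the robot; origin under its middle, x to the tip. Stays.
- meter: Handheld multimeter, 150 x 75 x 38 mm, on the bench; origin under its centre. Stays.
- trainer: Green circuit board on a black base, 210 x 170 x 50 mm; origin under its centre. Stays.
- carton: White and orange carton, 210 x 130 x 90 mm; origin under its centre. Stays.
- tray: Blue divided parts tray, 120 x 160 x 35 mm; origin under its centre. Stays.
- pen: Blue pen, 136 mm long, lying on a sheet of paper; origin under its centre. Stays.

How it is judged:
On the way, in this order (a step that is already met when the one before it is completed fails the run):
1. the fingertips rest lightly on the flat strip while the button is still out and the door shut (contact force between the fingers and deck above 0.5 N and value of joint release below 0.0015 m and value of joint door below 0.05 rad), for 0.05 s.
2. the button is pressed in and the door springs ajar (value of joint door above 0.3 rad), for 0.1 s.
At the end, for the whole second after the job is handed in: The battery door leans fully open (2.0 rad or more) at rest, the button is back out (within 1.5 mm), both battery packs are within 20 mm and all other things within 30 mm of where they were (value of joint door above 2 rad and velocity of joint door between -0.1 and 0.1 rad/s and value of joint release below 0.0015 m and distance of each of battery_mid, spare_mid from where it was at the start of the episode below 0.02 m and distance of each of screwdriver, meter, trainer, carton, tray, pen from where it was at the start of the episode below 0.03 m); the robot touches nothing.
It fails at once if the strip is leaned on with more than 60 N (contact force between the fingers and deck above 60 N).
It fails at once if a battery pack is lifted or dragged (distance of any of battery_mid, spare_mid from where it was at the start of the episode above 0.02 m).
It fails at once if another thing on the bench is lifted, carried or knocked away (distance of any of screwdriver, meter, trainer, carton, tray, pen from where it was at the start of the episode above 0.03 m).
It also fails if it takes over 51 s, if anything falls off the work surface, if the arm or the gripper's body presses on something with over 40 N, if the wrist force passes 120 N, or if a joint passes its speed limit or range.

## Working session

There is one attempt and no reset: what is moved stays moved. The work goes in short steps, Python scripts to look and compute and a shell command to move; the robot and the scene stay as the last step left them, time stands still between calls to the robot, and variables do not carry over. Pictures are saved under pics/ and viewed, and the job is handed in when it is done.

```bash
ls; mkdir -p pics; python3 - <<'E'
from workcell import bot, optics, workorder
import cv2,numpy as np
print(bot.read_state(), bot.tcp_to_grasp)
for n in ("scene","top"):
    c=optics.read_camera(n); cv2.imwrite(f"pics/{n}0.png",cv2.cvtColor(c["image"],cv2.COLOR_RGB2BGR))
    np.savez(f"{n}0.npz",**c); print(n,c["mtx"].round(1).tolist(),c["world_from_camera"].round(3).tolist())
E
```

```text
pics
{'time': 0.0, 'q': array([-1.22487659e+00,  2.64777321e-01,  1.60535872e+00,  3.08482327e-05,
        1.27367902e+00, -3.69056770e-02]), 'joint_vel': array([ 0.0002018 , -0.00091712,  0.00182591, -0.00030306,  0.00097089,
       -0.00161385]), 'joint_torque': array([ 2.18339432e-03, -5.15107906e+01, -3.67311144e+01, -1.82166436e-04,
        1.30821060e-02, -1.15693695e-05]), 'tool_pos': array([ 0.25190278, -0.62546307,  0.22995397]), 'tcp_rot': array([-0.39019681,  2.01420242, -2.00969282]), 'wrist_force': array([ 0.17124043,  0.2267338 , -0.06336635]), 'torque': array([0.00398209, 0.01908395, 0.01146637]), 'width': 0.9967376967968922} -0.0187
scene [[372.5, 0.0, 255.2], [0.0, 372.5, 192.5], [0.0, 0.0, 1.0]] [[-0.685, 0.489, -0.54, 1.088], [0.728, 0.469, -0.499, 0.564], [0.009, -0.735, -0.678, 0.86], [0.0, 0.0, 0.0, 1.0]]
top [[365.0, 0.0, 255.5], [0.0, 365.0, 187.4], [0.0, 0.0, 1.0]] [[0.025, -0.993, 0.115, 0.354], [-0.999, -0.022, 0.027, -0.018], [-0.025, -0.115, -0.993, 1.103], [0.0, 0.0, 0.0, 1.0]]
```

View pics/scene0.png

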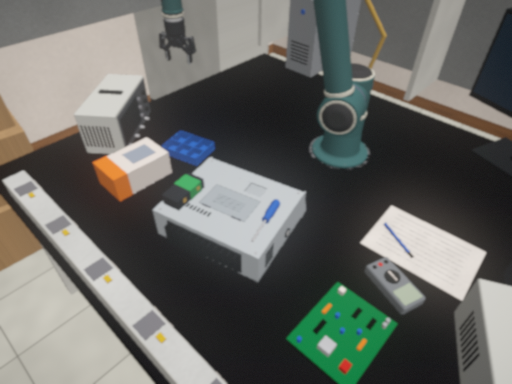

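View pics/top0.png

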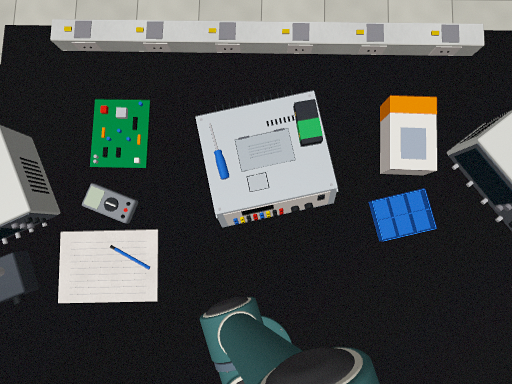

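The scene view shows the case at about (230,215). In the top view the door is around (265,150), the button outline around (258,182), the screwdriver is on its left and the spare pack on its right. Next I'll zoom in and measure.

```bash
cat > h.py <<'E'
import numpy as np,cv2
def ray(c,u,v,z):
    M=c["world_from_camera"];d=M[:3,:3]@np.linalg.inv(c["mtx"])@np.array([u,v,1.]);o=M[:3,3]
    return o+d*(z-o[2])/d[2]
def depthpt(c,u,v):
    Z=c["z_map"][int(round(v)),int(round(u))];p=np.linalg.inv(c["mtx"])@np.array([u,v,1.])*Z
    return (c["world_from_camera"]@np.r_[p,1])[:3]
E
python3 - <<'E'
from h import *
c=dict(np.load("top0.npz")); im=cv2.cvtColor(c["image"],cv2.COLOR_RGB2BGR)
r=im[85:230,185:345]; g=cv2.resize(r,None,fx=5,fy=4.1,interpolation=cv2.INTER_CUBIC)
cv2.imwrite("pics/topz.png",cv2.resize(r,(800,590)) )
for u,v in [(230,190),(285,185),(265,150),(300,190),(205,120)]: print(u,v,depthpt(c,u,v).round(4))
hsv=cv2.cvtColor(im,cv2.COLOR_BGR2HSV); gray=cv2.cvtColor(im,cv2.COLOR_BGR2GRAY)
bw=((gray<165)).astype(np.uint8); bw[:85]=0;bw[230:]=0;bw[:,:190]=0;bw[:,345:]=0
for box,n in (((240,165,280,200),"btn"),((228,120,302,175),"door")):
    x0,y0,x1,y1=box; m=bw[y0:y1,x0:x1].copy()
    ys,xs=np.nonzero(m)
    rr=cv2.minAreaRect(np.c_[xs+x0,ys+y0].astype(np.float32)); print(n,rr)
    P=[ray(c,*p,.115) for p in cv2.boxPoints(rr)]; print(np.round(P,4).tolist()); print("ctr",np.mean(P,0).round(4),[round(np.linalg.norm(P[i]-P[i-1]),4) for i in range(4)])
E
```

```text
230 190 [0.4596 0.0788 0.1154]
285 185 [ 0.4767 -0.0707  0.1146]
265 150 [ 0.5728 -0.0141  0.114 ]
300 190 [ 0.4637 -0.1113  0.1169]
205 120 [0.6551 0.1555 0.1139]
btn ((255.0, 178.0), (26.0, 30.0), 90.0)
[[0.5293, 0.0536, 0.115], [0.531, -0.0288, 0.115], [0.4593, -0.0302, 0.115], [0.4575, 0.0514, 0.115]]
ctr [0.4943 0.0115 0.115 ] [np.float64(0.0718), np.float64(0.0824), np.float64(0.0717), np.float64(0.0817)]
door ((264.5, 147.0), (54.0, 73.0), 90.0)
[[0.6559, 0.0909, 0.115], [0.6594, -0.1122, 0.115], [0.5078, -0.1138, 0.115], [0.5036, 0.0858, 0.115]]
ctr [ 0.5817 -0.0123  0.115 ] [np.float64(0.1523), np.float64(0.2031), np.float64(0.1516), np.float64(0.1996)]
```

View pics/topz.png

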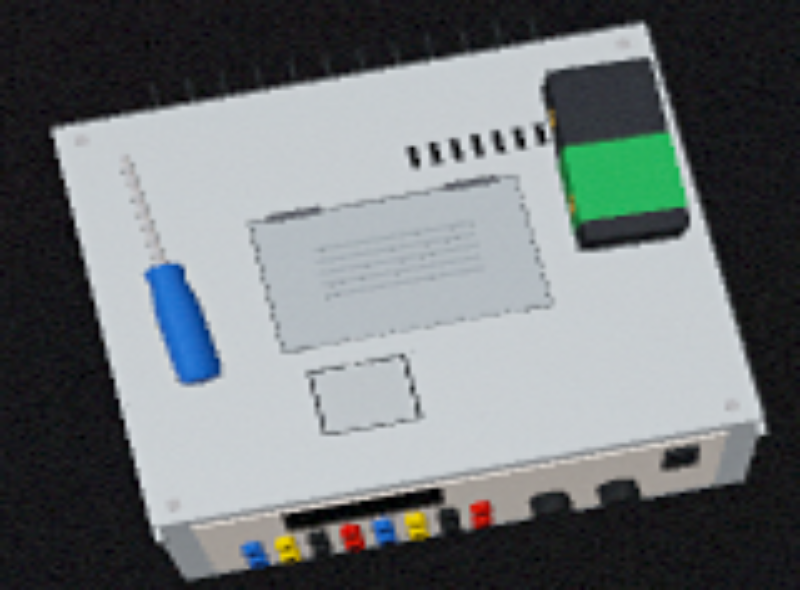

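The zoom shows the door corners at about (250,221), (519,177), (552,305), (284,352), and the button corners at about (307,372), (406,355), (421,415), (322,433). I'll cast these onto z=0.115.

```bash
python3 - <<'E'
from h import *
from workcell import bot
from scipy.spatial.transform import Rotation as R
c=dict(np.load("top0.npz"))
f=lambda x,y: ray(c,185+(x+.5)/5-.5,85+(y+.5)/(590/145)-.5,.115)
D=[f(*p) for p in [(250,221),(519,177),(552,305),(284,352)]] # far L, far R, near R, near L
B=[f(*p) for p in [(307,372),(406,355),(421,415),(322,433)]]
Cs=[f(*p) for p in [(52,129),(646,22)]]
for n,P in(("door",D),("btn",B)):
    print(n,np.round(P,4).tolist(),"ctr",np.mean(P,0).round(4),[round(np.linalg.norm(P[i]-P[i-1]),4) for i in range(4)])
y=(D[0]-D[1])+(D[3]-D[2]); yaw=np.arctan2(y[1],y[0])-np.pi/2
yy=B[0]-B[1]+B[3]-B[2]; y3=Cs[0]-Cs[1]
print("yaw",np.degrees([yaw,np.arctan2(yy[1],yy[0])-np.pi/2,np.arctan2(y3[1],y3[0])-np.pi/2]),np.linalg.norm(y3))
ex=np.array([np.cos(yaw),np.sin(yaw),0]);ey=np.array([-ex[1],ex[0],0])
dc=np.mean(D,0); O=dc-ex*.0155   # case origin
b=np.mean(B,0)-O; print("case origin",O,"btn in case",b@ex,b@ey)
h=O+ex*.061;e=O-ex*.029;print("hinge",h,"edge",e,"btn line",O-.068*ex+ey*(b@ey))
s=bot.read_state();print(R.from_rotvec(s["tcp_rot"]).as_matrix().round(3))
E
```

```text
door [[0.6022, 0.0707, 0.115], [0.6356, -0.0776, 0.115], [0.5475, -0.0969, 0.115], [0.5124, 0.0492, 0.115]] ctr [ 0.5744 -0.0136  0.115 ] [np.float64(0.0924), np.float64(0.1521), np.float64(0.0903), np.float64(0.1503)]
btn [[0.499, 0.0362, 0.115], [0.5117, -0.0177, 0.115], [0.4713, -0.0267, 0.115], [0.458, 0.0269, 0.115]] ctr [0.485  0.0047 0.115 ] [np.float64(0.0421), np.float64(0.0554), np.float64(0.0414), np.float64(0.0552)]
yaw [13.09480783 13.59688522 13.83801331] 0.3407224040804472
case origin [ 0.55931635 -0.0171578   0.115     ] btn in case -0.06745081708826857 0.038117393360162864
hinge [ 0.61873014 -0.00333745  0.115     ] edge [ 0.53107045 -0.02372812  0.115     ] btn line [0.4844486  0.00456212 0.115     ]
[[-0.928 -0.001  0.374]
 [-0.374  0.002 -0.928]
 [-0.    -1.    -0.002]]
```

Sizes check out: door 91x151, button about 42x54, plane height 0.115, yaw about 13.3°. The button centre is at case (-68, +38) mm, so (0.4845, 0.0046). I'll feel the strip at case (-68, -15), which is about (0.497, -0.047), keeping well off the button.

```bash
python3 -m handwheel '[[-0.037,0,-0.037,0,0,0,0],[-0.037,0,-0.037,0,0,0,0],[-0.037,0,-0.037,0,0,0,0],[-0.037,0,-0.037,0,0,0,0],[-0.037,0,-0.037,0,0,0,0],[-0.037,0,-0.037,0,0,0,0],[-0.037,0,-0.037,0,0,0,0],[-0.037,0,-0.037,0,0,0,0]]' 40
python3 -m handwheel '[[-0.037,0,-0.037,0,0,0,0],[-0.037,0,-0.037,0,0,0,0],[-0.037,0,-0.037,0,0,0,0],[-0.036,0,-0.037,0,0,0,0],[0,0,0,0,0.15,0,0],[0,0,0,0,0,0,0]]'
cat >> h.py <<'E'
from scipy.spatial.transform import Rotation as R
O=np.array([.5593,-.0172,.115]);ya=np.radians(13.3)
C=R.from_euler("z",ya).as_matrix()
def where():
    from workcell import bot
    s=bot.read_state();M=R.from_rotvec(s["tcp_rot"]).as_matrix()
    print("t",s["time"],"case mm",(C.T@(s["tool_pos"]-O)*1e3).round(1),"tool axes in case\n",(C.T@M).round(3),"\nF case",(C.T@s["wrist_force"]).round(2),"w",s["width"])
E
python3 -c "import h;h.where()"
```

```text
time: 1.1
tool_pos: [0.4163, -0.2392, 0.231]
tcp_rot: [-0.39, 2.012, -2.012]
wrist_force: [0.4, -0.7, 0.2]
width: -0.0
time: 1.85
tool_pos: [0.4969, -0.048, 0.2308]
tcp_rot: [-0.25, 2.097, -2.097]
wrist_force: [-0.8, 0.2, 0.2]
width: 0.004
t 1.85 case mm [-67.8 -15.7 115.8] tool axes in case
 [[-1.    -0.001  0.004]
 [-0.004  0.    -1.   ]
 [ 0.001 -1.    -0.   ]] 
F case [-0.71  0.36  0.17] w 0.003517871462543923
```

```bash
python3 -m handwheel '[[0,0.03,0,0,0,0,0],[0,0.03,0,0,0,0,0],[0,0.03,0,0,0,0,0],[0,0.015,0,0,0,0,0],[0,0.003,0,0,0,0,0],[0,0,0,0,0,0,0],[0,0,0,0,0,0,0]]'
python3 -c "import h;h.where()"
python3 -m handwheel '[[0,0.002,0,0,0,0,0],[0,0.001,0,0,0,0,0],[0,0,0,0,0,0,0]]'
python3 -m handwheel '[[0,0.001,0,0,0,0,0],[0,0,0,0,0,0,0]]'
python3 -c "import h;h.where()"
```

```text
time: 2.72
tool_pos: [0.4983, -0.049, 0.1246]
tcp_rot: [-0.243, 2.096, -2.098]
wrist_force: [0.2, -0.1, -0.4]
width: -0.002
t 2.725 case mm [-66.7 -16.9   9.6] tool axes in case
 [[-1.     0.002  0.001]
 [-0.001 -0.001 -1.   ]
 [-0.002 -1.     0.001]] 
F case [ 0.14 -0.15 -0.37] w -0.0015156447744158555
time: 3.1
tool_pos: [0.4972, -0.0488, 0.1203]
tcp_rot: [-0.245, 2.098, -2.098]
wrist_force: [-0.0, -0.2, -0.2]
width: -0.003
time: 3.35
tool_pos: [0.4971, -0.0488, 0.1191]
tcp_rot: [-0.246, 2.098, -2.098]
wrist_force: [1.0, -0.3, 0.1]
width: 0.001
t 3.35 case mm [-67.8 -16.4   4.1] tool axes in case
 [[-1.    -0.     0.001]
 [-0.001  0.    -1.   ]
 [ 0.    -1.    -0.   ]] 
F case [ 0.86 -0.48  0.07] w 0.0009206151573700905
```

```bash
python3 -m handwheel '[[0,0.001,0,0,0,0,0],[0,0.001,0,0,0,0,0],[0,0,0,0,0,0,0]]'
python3 -m handwheel '[[0,0.001,0,0,0,0,0],[0,0,0,0,0,0,0]]'
python3 -m handwheel '[[0,0.0007,0,0,0,0,0],[0,0,0,0,0,0,0]]'
```

```text
time: 3.72
tool_pos: [0.4971, -0.0488, 0.1171]
tcp_rot: [-0.246, 2.098, -2.098]
wrist_force: [0.4, 0.2, -0.6]
width: -0.001
time: 3.98
tool_pos: [0.4971, -0.0488, 0.1162]
tcp_rot: [-0.245, 2.098, -2.098]
wrist_force: [0.7, -0.2, -0.2]
width: -0.002
time: 4.22
tool_pos: [0.4972, -0.0488, 0.1155]
tcp_rot: [-0.245, 2.098, -2.098]
wrist_force: [-0.4, 0.5, 0.5]
width: -0.001
```

```bash
python3 -m handwheel '[[0,0.0007,0,0,0,0,0],[0,0,0,0,0,0,0]]'
python3 -m handwheel '[[0,0.0005,0,0,0,0,0],[0,0,0,0,0,0,0]]'
```

```text
time: 4.47
tool_pos: [0.4973, -0.0488, 0.115]
tcp_rot: [-0.245, 2.098, -2.098]
wrist_force: [0.1, -0.1, 0.6]
width: -0.002
time: 4.72
tool_pos: [0.4973, -0.0488, 0.1149]
tcp_rot: [-0.245, 2.098, -2.098]
wrist_force: [-1.3, 0.5, 5.2]
width: 0.0
```

Firm, light contact: 5 N at z=0.1149, where the strip should be. I'll hold one row, lift, move 54 mm to the button and feel down.

```bash
python3 -m handwheel '[[0,0,0,0,0,0,0],[0,-0.008,0,0,0,0,0],[0,0,-0.027,0,0,0,0],[0,0,-0.027,0,0,0,0],[0,0,0,0,0,0,0],[0,0.006,0,0,0,0,0],[0,0.001,0,0,0,0,0],[0,0,0,0,0,0,0]]'
python3 -c "import h;h.where()"
python3 -m handwheel '[[0,0.001,0,0,0,0,0],[0,0,0,0,0,0,0]]'
python3 -m handwheel '[[0,0.001,0,0,0,0,0],[0,0,0,0,0,0,0]]'
```

```text
time: 5.72
tool_pos: [0.4847, 0.0032, 0.1151]
tcp_rot: [-0.245, 2.099, -2.099]
wrist_force: [-0.2, -0.5, 0.2]
width: -0.001
t 5.725 case mm [-67.9  37.    0.1] tool axes in case
 [[-1.    -0.001 -0.   ]
 [ 0.     0.    -1.   ]
 [ 0.001 -1.    -0.   ]] 
F case [-0.28 -0.47  0.21] w -0.0007575096874245615
time: 5.98
tool_pos: [0.4848, 0.0035, 0.1143]
tcp_rot: [-0.245, 2.098, -2.098]
wrist_force: [-0.2, -0.9, -0.5]
width: -0.0
time: 6.22
tool_pos: [0.4849, 0.0037, 0.1136]
tcp_rot: [-0.245, 2.098, -2.098]
wrist_force: [0.8, -1.2, 0.5]
width: 0.004
```

The tip is below strip level with no contact force, so it is inside the button recess. Now I'll press.

```bash
python3 -m handwheel '[[0,0.0015,0,0,0,0,0],[0,0.001,0,0,0,0,0],[0,0,0,0,0,0,0]]'
python3 -m handwheel '[[0,0.001,0,0,0,0,0],[0,0.001,0,0,0,0,0],[0,0,0,0,0,0,0]]'
python3 -m handwheel '[[0,0.001,0,0,0,0,0],[0,0.0005,0,0,0,0,0],[0,0,0,0,0,0,0]]'
python3 - <<'E'
from h import *;from workcell import optics
for n in("top","scene"):
  c=optics.read_camera(n);cv2.imwrite(f"pics/{n}1.png",cv2.cvtColor(c["image"],cv2.COLOR_RGB2BGR))
E
```

```text
time: 6.6
tool_pos: [0.485, 0.0037, 0.1111]
tcp_rot: [-0.245, 2.098, -2.098]
wrist_force: [-0.7, 0.1, 2.6]
width: -0.004
time: 6.98
tool_pos: [0.4849, 0.0037, 0.109]
tcp_rot: [-0.245, 2.098, -2.098]
wrist_force: [0.6, -1.7, 4.2]
width: -0.001
time: 7.35
tool_pos: [0.4849, 0.0037, 0.1075]
tcp_rot: [-0.245, 2.098, -2.098]
wrist_force: [-0.9, -1.8, 4.8]
width: 0.001
```

View pics/scene1.png

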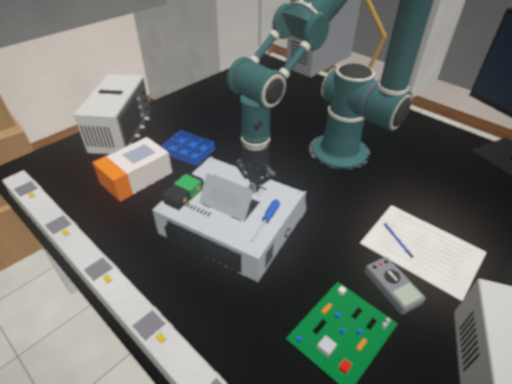

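The door stands ajar at (228,192) and the force matches the button being home. Next I'll lift the tip to 50 mm above the strip, centre on the door and approach the raised lip.

```bash
python3 -m handwheel '[[0,-0.02,0,0,0,0,0],[0,-0.02,0,0,0,0,0],[0,-0.017,0,0,0,0,0],[0,0,0.02,0,0,0,0],[0,0,0.017,0,0,0,0],[-0.025,0,0,0,0,0,0],[-0.02,0,0,0,0,0,0],[0,0,0,0,0,0,0]]'
python3 -c "import h;h.where()"
python3 -m handwheel '[[-0.01,0,0,0,0,0,0],[-0.01,0,0,0,0,0,0],[-0.01,0,0,0,0,0,0],[-0.01,0,0,0,0,0,0]]'
python3 -c "import h;h.where()"
```

```text
time: 8.45
tool_pos: [0.5376, -0.0221, 0.1638]
tcp_rot: [-0.246, 2.099, -2.098]
wrist_force: [-0.1, -0.5, -0.2]
width: 0.0
t 8.45 case mm [-22.2   0.2  48.8] tool axes in case
 [[-1.    -0.001  0.001]
 [-0.001  0.    -1.   ]
 [ 0.001 -1.    -0.   ]] 
F case [-0.22 -0.46 -0.23] w 5.801437765978413e-05
time: 8.95
tool_pos: [0.5768, -0.0125, 0.1645]
tcp_rot: [-0.245, 2.098, -2.098]
wrist_force: [-0.5, -0.6, 0.7]
width: -0.001
t 8.95 case mm [18.1  0.6 49.5] tool axes in case
 [[-1.     0.     0.001]
 [-0.001 -0.    -1.   ]
 [-0.    -1.     0.   ]] 
F case [-0.61 -0.47  0.74] w -0.0012049885512844679
```

```bash
python3 -m handwheel '[[-0.01,0,0,0,0,0,0],[-0.01,0,0,0,0,0,0],[-0.01,0,0,0,0,0,0],[-0.008,0,0,0,0,0,0],[0,0,0,0,0,0,0],[0,0,0,0,0,0,0]]'
python3 - <<'E'
from h import *;from workcell import optics
where()
c=optics.read_camera("scene");cv2.imwrite(f"pics/scene2.png",cv2.resize(cv2.cvtColor(c["image"],cv2.COLOR_RGB2BGR)[130:290,130:330],(750,600)))
E
```

```text
time: 9.7
tool_pos: [0.6125, -0.0039, 0.1639]
tcp_rot: [-0.246, 2.099, -2.098]
wrist_force: [-0.3, -0.1, 0.1]
width: -0.004
t 9.7 case mm [54.9  0.7 48.9] tool axes in case
 [[-1.    -0.001  0.001]
 [-0.001  0.    -1.   ]
 [ 0.001 -1.    -0.   ]] 
F case [-0.28 -0.04  0.11] w -0.003936168697243134
```

View pics/scene2.png

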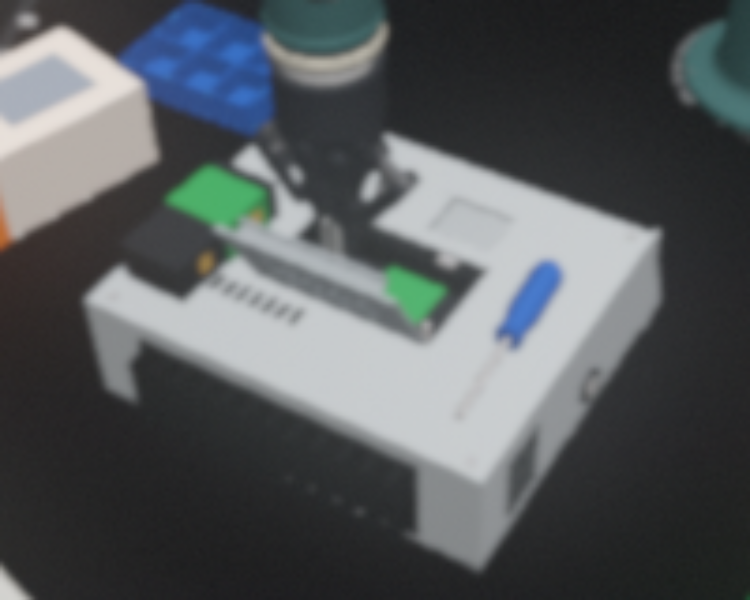

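The door leans back past upright around (320,270), the button plate is visible, and nothing else has moved. I'll take the hand clear by backing off towards the robot and then going up.

```bash
python3 -m handwheel '[[0.03,0,0,0,0,0,0],[0.04,0,0,0,0,0,0],[0.03,-0.03,0,0,0,0,0],[0.01,-0.05,0,0,0,0,0],[0,-0.05,0.03,0,0,0,0],[0,0,0.05,0,0,0,0],[0,0,0.05,0,0,0,0],[0,0,0.05,0,0,0,0]]'
python3 -m handwheel '[[0,0,0.05,0,0,0,0],[0,0,0.05,0,0,0,0],[0,0,0,0,0,0,0],[0,0,0,0,0,0,0],[0,0,0,0,0,0,0]]'
python3 - <<'E'
from h import *;from workcell import optics
where()
c=optics.read_camera("top");im=cv2.cvtColor(c["image"],cv2.COLOR_RGB2BGR)
a=np.load("top0.npz")["image"]
d=np.abs(a.astype(int)-c["image"]).max(2)>40; d=cv2.morphologyEx(d.astype(np.uint8),cv2.MORPH_OPEN,np.ones((3,3)))
n,l,s,ce=cv2.connectedComponentsWithStats(d);print(s[1:].tolist())
cv2.imwrite("pics/top3.png",im)
c=optics.read_camera("scene");cv2.imwrite(f"pics/scene3.png",cv2.resize(cv2.cvtColor(c["image"],cv2.COLOR_RGB2BGR)[130:290,130:330],(750,600)))
# door points: depth heights along case -> angle
c=optics.read_camera("top");v,u=np.mgrid[90:230,190:345];Z=c["z_map"][90:230,190:345]
p=np.linalg.inv(c["mtx"])@np.stack([u*Z,v*Z,Z]).reshape(3,-1);w=c["world_from_camera"][:3,:3]@p+c["world_from_camera"][:3,3:]
q=C.T@(w-O[:,None]);m=(abs(q[1])<.065)&(q[2]>.015)&(q[2]<.09)
print(m.sum(),np.percentile(q[0][m],[2,50,98]).round(3),np.percentile(q[2][m],[2,50,98]).round(3)); k=np.polyfit(q[0][m],q[2][m],1);print("angle",np.pi-np.arctan(k[0]))
E
```

```text
time: 10.75
tool_pos: [0.5473, -0.2058, 0.2948]
tcp_rot: [-0.245, 2.097, -2.098]
wrist_force: [0.5, 0.1, 0.2]
width: -0.0
time: 11.38
tool_pos: [0.5703, -0.3005, 0.2945]
tcp_rot: [-0.246, 2.098, -2.097]
wrist_force: [0.3, -0.2, -0.3]
width: 0.004
t 11.375 case mm [ -54.5 -278.2  179.5] tool axes in case
 [[-1.    -0.     0.002]
 [-0.002  0.    -1.   ]
 [ 0.    -1.    -0.   ]] 
F case [ 0.23 -0.28 -0.35] w 0.0037935466700448105
[[289, 15, 223, 369, 35571], [229, 102, 66, 69, 3043], [379, 125, 7, 4, 25], [248, 297, 3, 4, 12], [200, 303, 68, 40, 1275], [168, 323, 37, 41, 408], [276, 335, 17, 38, 283], [208, 344, 11, 23, 137], [246, 348, 17, 4, 53], [268, 353, 3, 3, 9], [231, 366, 3, 3, 9], [214, 374, 10, 10, 76], [241, 374, 33, 10, 165], [278, 376, 11, 8, 62], [135, 382, 3, 2, 6]]
1117 [0.071 0.093 0.114] [0.016 0.046 0.079]
angle 2.154754994028642
```

View pics/top3.png

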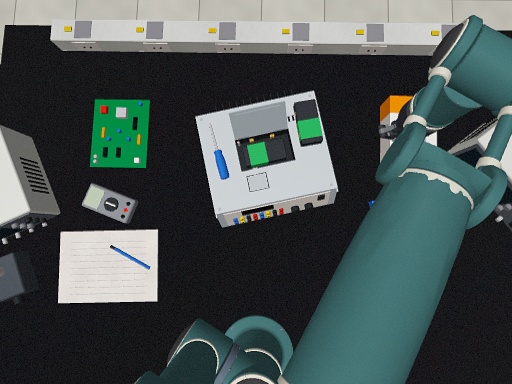

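View pics/scene3.png

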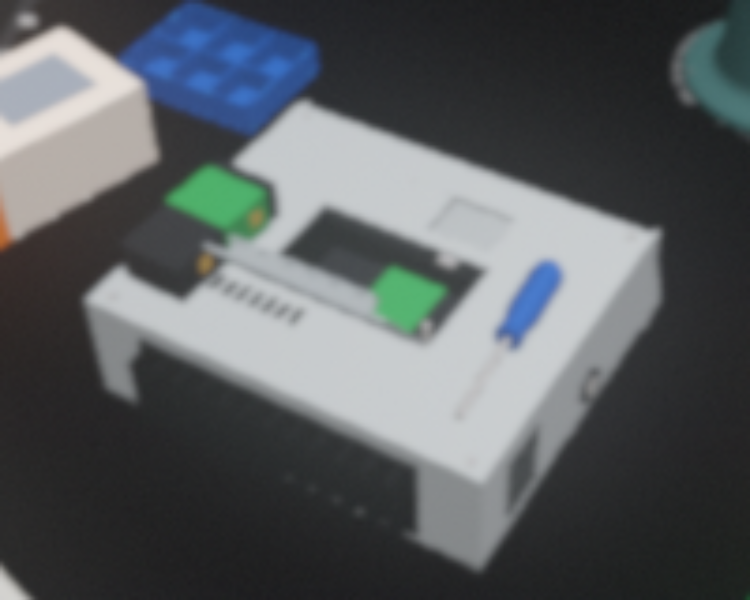

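The top view shows the door folded back behind the bay at about (258,120), with a fitted angle of 2.15 rad. The battery pack is still in the bay, and the screwdriver and spare are unmoved. The hand is 0.29 m above the bench, touching nothing.

```bash
python3 -c "
from workcell import workorder
print(workorder.finish_job())"
```

```text
the job is handed in; nothing more can be done
None
```

The battery bay is open and the job is handed in, at about 11.5 s on the clock. No verdict was reported.

- **Strip:** the closed fingertips rested on it at about 5 N, at z = 0.115.
- **Button:** the cameras put it about 38 mm left of the strip's centre. Over it the tip sank below strip level without resistance. I pressed it home at about 5 N and the door sprang ajar.
- **Door:** I pushed the raised edge past upright and it fell back onto its stop.

**Last checks:**
- The depth fit puts the door at 2.15 rad. That is just under the nominal 2.2 but above the 2.0 needed.
- The button plate looks flush again, but I did not measure its height.
- The pack in the bay looks undisturbed, though I have no earlier view of it to compare.
- The top view shows no change in the spare pack, screwdriver, meter, trainer or pen.
- In the final top view the arm mostly hid the carton and tray. In the scene view the tray and the visible part of the carton look unmoved.
- The wrist force is at noise level, and the hand is about 0.29 m above the bench, clear of everything.

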